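# Clamp a flow cell and hold the test pressure on

### The arm

A 6-joint arm with a two-finger parallel gripper is mounted at the origin on a cart in front of the work surface, level with it; the furniture and walls round the work are solid. World frame = base frame: x ahead of the robot, y to its left, z up, the work surface at z = 0. Lengths are in mm, angles in rad, forces in N, time in s.
With the tool pointing down it reaches from about 350 to 875 mm from the base axis. Payload 4.2 kg.
Tool frame: the origin (TCP) lies at the very end of the fingers, on their centre line; the grasp point (between the pads) lies 19 mm behind it; z points along the fingers, y is the line along which they close (so a half turn about z gives the same grasp; the last joint's range is limited). The gripper opens to 85 mm and grips with 20 to 120 N. Pads are 22 mm wide; open, the fingers measure 114 mm over their backs; the gripper's body (76 mm by 85 mm) begins 54 mm behind the grasp point. The pads swing forward as they close: fully open they stand 13 mm farther back than shut.
Start: joints at [1.517, 0.385, 0.008, 0, -1.194, -0.259], TCP at [192.295, 594.661, 231.312] pointing down, gripper open.
Joint ranges: [-3.14, 3.14], [-1.21, 2.06], [-1.07, 1.41], [-3.16, 2.05], [-2.99, -0.16], [-3.1, 3.1]. Speed limits (rad/s): [2.79, 2.79, 3.14, 3.14, 3.14, 3.14].

### API

Orientations are given as a unit quaternion [x, y, z, w].
In Python, from bench import read_state, get_image, camera_model, job_done gives the robot as it stands.
- The arm moves only by the shell command python3 -m handwheel 'ROWS'. ROWS is JSON, a list of rows, each a list of 7 numbers: the shift along the tool's x, y, z in m, then the turn, a rotation vector about the tool's x, y, z in rad, then the gripper's target within -1 to 1 (fully open at 1, half-way at 0, shut at -1). In form: [[dx, dy, dz, wx, wy, wz, jaw], ...]. A call has 1 to 10 rows; each row is the pose to reach, as a shift and turn from the pose commanded when the call began, along the tool's axes at that moment; what a row does not reach only later rows make up. A row lasts 1/8 s, in which the tool goes at most 62.5 mm and 10.7 degrees, less where a joint would pass 70% of its speed; a pose out of reach is approached as far as the arm can. A call with a gripper value outside its range is refused whole. The fingers move at their own pace and stop on an object; the grip force is fixed at half the most. Time passes only in rows, so rows that repeat a pose let the fingers close. It gives the time, the measured TCP pose, the force, the opening and the grip force at its end, in the units of the state.
- read_state(): the state, without advancing time (a new reading comes with each control period).
- get_image(name): name is "side" or "top" or "wrist"; returns (picture, depth): 480x640x3 uint8, blue, green, red; 480x640 float32, mm along the optical axis (not along the pixel's ray), 0 where there is no reading.
- camera_model(name): a dict with "K" (3x3 intrinsics, pixels), "rvec" (rotation vector, rad) and "tvec" (3), from world to camera coordinates, as OpenCV has them; the wrist camera has in their place "hand_eye" (4x4, takes a point from camera to tool coordinates, whose origin is the TCP and whose axes are the flange's). Camera axes: x right, y down, z forward; pixel columns grow to the right and rows downward; lengths in mm; the calibration is good to about 2 mm. A picture is of the moment at which its call begins: read the wrist's pose just before it. camera_model takes no time and is no camera call.
- job_done(): hands the job in; it is judged then, once.
The state is a dict: "clock": time; "joints": joint angles; "joint_vel": joint speeds; "joint_efforts": joint torques, N m; "position": TCP position; "ee_rot": TCP orientation; "contact_force": force on the tool from outside, world axes, zero at the start; "wrist_torque": the same for the moment, N m; "gripper_width": finger opening in mm; "grasp_force": force on a finger pad.
Only numpy, scipy, OpenCV 4.12 (cv2) and the standard library are available. Lean on these libraries where they do the work, as an engineer would, in place of code of your own. Each camera call takes 0.05 s, during which the arm holds its last target. There are 200 camera calls.

### The job

Pressure-test the flow cell: turn the red-handled crank of the clamp stand clockwise (seen from above), a full turn and a little more, until it comes to its stop. Then flip the red safety catch of the hand pump right over, clear of the lever, pull the pump's black-barred lever all the way towards the front of the pump, and finish while still holding it there against its spring. Leave the beaker, the orange box, the blue dropper bottle and the small vial where they stand.

Things in the scene. Friction and masses are not known exactly. Their poses are not given: they have to be found in the camera images.
- clamp_stand: Clamp stand, fixed to the table: grey base 100 (x) x 126 (y) x 12 mm, two steel columns at y = +-53 mm carrying a blue beam whose top is 86 mm above the table, a flow cell under the beam. Origin: centre of the underside of the base; z up. Over the beam lies a round crank disc, 108 mm across, 94 to 103 mm above the table, on a vertical axis through the origin.
- crank_axis (a point): Point on the crank's vertical axis, 126 mm above the table, level with the middle of the crank's handle.
- crank_handle (a point): Middle of the crank's handle: an upright red grip, 16 mm in diameter, from 105 to 147 mm above the table, 42 mm from the crank axis. It turns freely on its own pin, so it may be held in the same orientation all the way round.
- crank (a joint): Crank angle in rad, grows as the crank turns clockwise seen from above; starts between 0 and 0.6, hard stop at 7.0. At value q the handle lies, seen from above, in the direction -q from the stand's x axis (counterclockwise positive). Friction of about 0.06 N m (1.5 N at the handle); it stays where it is left. The clamp pad sinks 11 mm on to the flow cell meanwhile.
- pump_unit: Hand pump, fixed to the table: blue base 156 (x) x 116 (y) x 12 mm. Origin: centre of the underside of the base; its front is its -x side, z up. The lever's pivot is level, along y, at x = 30, y = 20, z = 40 mm; the catch's axis is level, along x, at y = -30, z = 80 mm, on two grey posts (at x = -34 and x = 10 mm, 12 mm thick, top at 90 mm). A pressure gauge stands at x = 62, y = -35 mm, top at 86 mm; a lying pump cylinder at y = 30 mm, x = -62 to 8 mm, top at 46 mm.
- catch (a joint): Safety catch angle in rad, about the pump's x axis: starts at 0 to 0.2 (guarding: its red bar lies level in front of the lever and blocks it), hard stop at 1.7 (fully flipped over to the pump's -y side). It stays where it is left; friction about 0.03 N m, about 1 N at the knob.
- catch_knob (a point): Centre of the catch's red ball knob, 18 mm in diameter, at the end of a 9 mm thick stem 40 mm long from the catch's axis, at x = -64 mm in the pump's frame. At catch value c the stem leans 0.75 - c rad from upright towards the pump's +y side: the knob starts at about y = -3, z = 109 mm and travels over the top to about y = -63, z = 103 mm. Push it sideways towards -y.
- lever (a joint): Lever angle in rad: 0 at rest (leaning 0.3 rad from upright to the pump's rear, +x), grows as it is pulled to the front (-x), hard stop at 0.75. A spring returns it: about 2 N at the bar at rest, 7 N at the stop. While the catch guards it, it moves no more than about 0.2.
- lever_bar (a point): Middle of the lever's black cross bar: round, 16 mm in diameter, 68 mm long, level, along the pump's y axis, 90 mm from the lever's pivot. At rest at x = 57, y = 20, z = 126 mm in the pump's frame; fully pulled at x = -9, y = 20, z = 121 mm.
- beaker: Glass beaker, 57 mm across, 70 mm high, bystander. Origin: centre of its underside.
- film_box: Orange carton, 65 x 86 x 62 mm, bystander. Origin: centre of its underside.
- dropper_bottle: Blue bottle with a long white nozzle, 34 mm across, 104 mm high, bystander. Origin: centre of its underside.
- vial_navy: Small upright vial with a navy cap, 13 mm across, 45 mm high, bystander. Origin: centre of its underside.

How it is judged:
By the outcome, as a careful person would: the job done as asked, in the order asked, and still so for the second after the job is handed in, while the arm keeps its last pose, push and grip.
It also fails if it takes over 72 s, if anything falls off the work surface, if the arm or the gripper's body presses on something with over 40 N, if the wrist force passes 120 N, or if a joint passes its speed limit or range.

## Working session

There is one attempt and no reset: what is moved stays moved. The work goes in short steps, Python scripts to look and compute and a shell command to move; the robot and the scene stay as the last step left them, time stands still between calls to the robot, and variables do not carry over. Pictures are saved under pics/ and viewed, at most 10 in all, crops included, and the job is handed in when it is done.

```bash
mkdir -p pics; cat > h.py <<'E'
import numpy as np,cv2,json
from bench import read_state,get_image,camera_model,job_done
E
python3 - <<'E'
from h import *
s=read_state();print({k:np.round(v,3).tolist() for k,v in s.items()})
for n in("top","side"):
    p,d=get_image(n);cv2.imwrite(f"pics/{n}0.png",p);np.savez(f"pics/{n}0.npz",p=p,d=d)
    m=camera_model(n);R=cv2.Rodrigues(np.array(m["rvec"],float))[0];print(n,m["K"],(-R.T@np.array(m["tvec"]).ravel()).round(),R.round(2).tolist())
E
```

```text
{'clock': 0.0, 'joints': [1.517, 0.386, 0.007, -0.001, -1.194, -0.259], 'joint_vel': [-0.0, -0.001, -0.0, 0.001, 0.001, -0.0], 'joint_efforts': [0.0, -39.229, 18.84, 4.186, -0.005, 0.0], 'position': [192.135, 594.12, 230.198], 'ee_rot': [0.988, -0.156, -0.0, 0.001], 'contact_force': [-0.734, 0.031, -0.243], 'wrist_torque': [-0.023, 0.001, -0.024], 'grasp_force': 0.0, 'gripper_width': 85.356}
top [[484.10785      0.         310.71290477]
 [  0.         484.10785    246.2173739 ]
 [  0.           0.           1.        ]] [ 460.  148. 1133.] [[0.01, -1.0, 0.0], [-0.99, -0.01, -0.13], [0.13, -0.0, -0.99]]
side [[516.430302     0.         325.21866385]
 [  0.         516.430302   234.55152371]
 [  0.           0.           1.        ]] [ 249. -592.  792.] [[0.91, -0.41, 0.01], [-0.26, -0.6, -0.76], [0.31, 0.69, -0.65]]
```

View pics/top0.png

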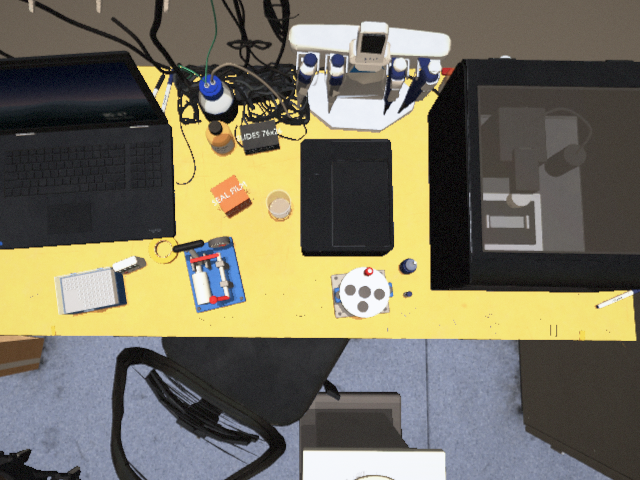

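View pics/side0.png

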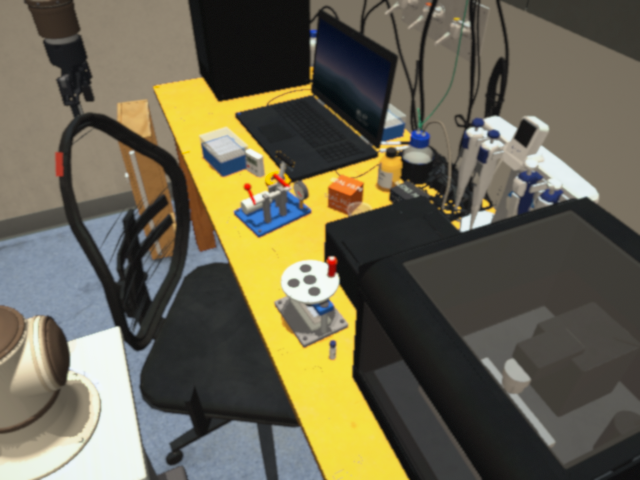

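The top view shows the clamp stand disc at (363,292) with its red handle at (369,272). The pump is at (213,275), the black box at (347,197), and the vial and bottle at about (408,294) and (408,266).

```bash
cat >> h.py <<'E'
def load(n):
    z=np.load(f"pics/{n}0.npz");return z["p"],z["d"]
def world(n,d):
    m=camera_model(n);R=cv2.Rodrigues(np.array(m["rvec"],float))[0];t=np.array(m["tvec"]).ravel();K=np.array(m["K"])
    v,u=np.mgrid[:480,:640];c=np.stack([(u-K[0,2])/K[0,0]*d,(v-K[1,2])/K[1,1]*d,d],-1)
    return (c-t)@R
def ray(n,u,v,z):
    m=camera_model(n);R=cv2.Rodrigues(np.array(m["rvec"],float))[0];t=np.array(m["tvec"]).ravel();K=np.array(m["K"])
    o=-R.T@t;r=R.T@np.linalg.inv(K)@np.array([u,v,1.]);return o+r*(z-o[2])/r[2]
E
python3 - <<'E'
from h import *
for n in("top","side"):
    p,d=load(n);W=world(n,d);h=cv2.cvtColor(p,cv2.COLOR_BGR2HSV)
    red=(((h[...,0]<5)|(h[...,0]>173))&(h[...,1]>170)&(h[...,2]>90)).astype(np.uint8)
    blue=((h[...,0]>98)&(h[...,0]<118)&(h[...,1]>150)&(h[...,2]>70)).astype(np.uint8)
    for nm,m in(("red",red),("blue",blue)):
        k,l,st,c=cv2.connectedComponentsWithStats(m)
        for i in range(1,k):
            if st[i,4]>12:
                q=W[(l==i)&(d>0)]
                if len(q) and q[:,0].mean()<750:print(n,nm,st[i].tolist(),c[i].round(1).tolist(),np.median(q,0).round(),'zr',np.percentile(q[:,2],[5,95]).round())
    if n=="top":
        roi=(abs(W[...,2]-103)<8)&(h[...,1]<40)&(h[...,2]>150);roi[:, :325]=0;roi[:, 400:]=0;roi[:260]=0;roi[330:]=0
        c=max(cv2.findContours(roi.astype(np.uint8),0,1)[0],key=cv2.contourArea);e=cv2.fitEllipse(c);print("disc",e,ray(n,*e[0],103))
        for (u,v) in[(347,155),(347,197),(347,245),(308,200),(385,200),(280,205),(230,195),(408,266),(408,294),(440,280),(90,290),(163,250),(188,245),(127,264),(320,250),(385,250)]:print(u,v,W[v,u].round())
for n,b in(("top",(140,215,120,110)),("side",(225,135,100,105))):
    p,d=load(n);x,y,w,hh=b;cv2.imwrite(f"pics/c{n}.png",cv2.resize(p[y:y+hh,x:x+w],None,fx=4,fy=4,interpolation=2))
cv2.imwrite("pics/crops.png",np.hstack([cv2.resize(cv2.imread("pics/c"+n+".png"),(400,400)) for n in("top","side")]))
E
```

```text
top red [191, 254, 27, 9, 92] [203.7, 257.8] [570. 379.  88.] zr [82. 91.]
top red [365, 269, 8, 6, 23] [367.2, 272.3] [537.  32. 143.] zr [137. 146.]
top red [210, 296, 19, 8, 84] [217.4, 298.7] [482. 344. 113.] zr [ 86. 121.]
top blue [195, 237, 50, 74, 923] [225.9, 273.8] [544. 334.  12.] zr [ 8. 15.]
top blue [186, 252, 9, 25, 63] [188.7, 263.4] [564. 431.  12.] zr [ 9. 17.]
top blue [202, 259, 22, 37, 341] [213.9, 278.7] [531. 371.  12.] zr [ 8. 16.]
top blue [191, 278, 3, 13, 13] [191.9, 284.0] [517. 421.  12.] zr [ 8. 15.]
disc ((363.8828125, 292.78497314453125), (47.58366394042969, 50.386077880859375), 109.34471893310547) [497.40994852  33.94166926 103.        ]
347 155 [797.  70. 110.]
347 197 [703.  70. 111.]
347 245 [599.  70. 105.]
308 200 [696. 155. 106.]
385 200 [697. -11. 112.]
280 205 [708. 222.   0.]
230 195 [717. 332.  59.]
408 266 [559. -69.  62.]
408 294 [498. -71.  44.]
440 280 [ 527. -131.   93.]
90 290 [498. 627.  74.]
163 250 [597. 495.   0.]
188 245 [592. 403. 133.]
127 264 [557. 556.  60.]
320 250 [588. 128. 106.]
385 250 [589. -11. 106.]
side red [56, 152, 7, 24, 146] [59.3, 163.4] [131. 363. 256.] zr [240. 270.]
side red [274, 176, 14, 10, 38] [280.0, 180.0] [570. 380.  86.] zr [81. 89.]
side red [327, 258, 9, 18, 100] [331.6, 267.1] [539.  19. 129.] zr [111. 144.]
side blue [204, 150, 41, 25, 366] [226.3, 164.1] [488. 581.  23.] zr [10. 38.]
side blue [236, 193, 73, 43, 1032] [272.4, 216.3] [533. 342.  11.] zr [ 8. 14.]
side blue [314, 303, 18, 11, 94] [323.0, 308.4] [499. -30.  84.] zr [76. 87.]
```

View pics/crops.png

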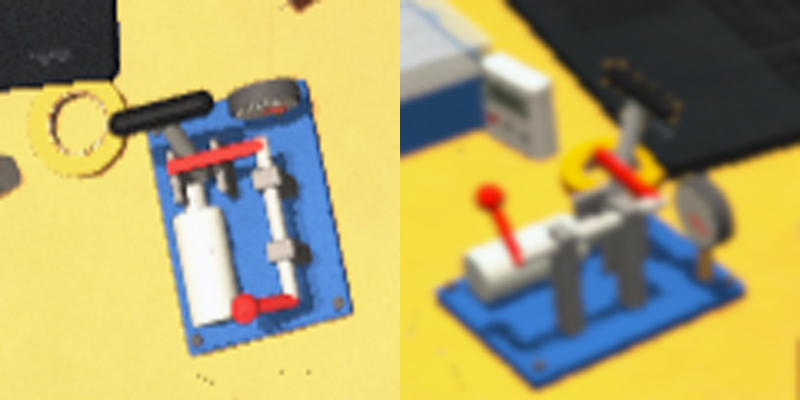

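The crop shows the pump's front edge nearest the robot. The red knob is at about (245,308) in the left half, the black bar is at the far left end, and the catch bar guards the lever. I'm setting out above the crank now and squaring the tool to world axes on the way.

```bash
python3 -m handwheel '[[0.5,0.43,0,0,0,-0.313,1],[0.5,0.43,0,0,0,-0.313,1],[0.5,0.43,0,0,0,-0.313,1],[0.5,0.43,0,0,0,-0.313,1],[0.5,0.43,0,0,0,-0.313,1],[0.5,0.43,0,0,0,-0.313,1],[0.5,0.43,0,0,0,-0.313,1],[0.5,0.43,0,0,0,-0.313,1],[0.5,0.43,0,0,0,-0.313,1],[0.5,0.43,0,0,0,-0.313,1]]'
python3 - <<'E'
from h import *
s=read_state();print(s["position"],s["ee_rot"],s["joints"])
for q in[(367.2,272.3)]:print(ray("top",*q,145))
E
```

```text
clock: 1.35
position: [518.4, 59.2, 231.2]
ee_rot: [1.0, 0.0, -0.0, -0.0]
contact_force: [0.8, 0.7, 0.4]
gripper_width: 85.4
grasp_force: 0.0
[518.35767679  59.20572602 231.18302742] [ 9.99999976e-01  1.98981462e-04 -7.21718410e-05 -4.89196088e-05] [ 4.24929165e-01  2.09153594e-01 -2.42990448e-01 -1.65222873e-04
 -1.11874349e+00  1.14633730e+00]
[537.6768747   31.64245065 145.        ]
```

```bash
python3 -m handwheel '[[0.01,0.028,0,0,0,0,1],[0.01,0.028,0,0,0,0,1],[0.01,0.028,0,0,0,0,1]]'
python3 - <<'E'
from h import *
from scipy.spatial.transform import Rotation as Ro
s=read_state();p,d=get_image("wrist");cv2.imwrite("pics/w1.png",p)
m=camera_model("wrist");K=np.array(m["K"]);H=np.array(m["hand_eye"]);R=Ro.from_quat(s["ee_rot"]).as_matrix();P=np.array(s["position"]);print(P,H.round(2).tolist(),K[0,0])
v,u=np.mgrid[:480,:640];c=np.stack([(u-K[0,2])/K[0,0]*d,(v-K[1,2])/K[1,1]*d,d],-1)
W=(c@H[:3,:3].T+H[:3,3])@R.T+P
h=cv2.cvtColor(p,cv2.COLOR_BGR2HSV)
red=(((h[...,0]<5)|(h[...,0]>173))&(h[...,1]>170)&(h[...,2]>90)&(d>0))
q=W[red];print(red.sum(),np.percentile(q,[2,50,98],axis=0).round(1));t=q[q[:,2]>q[:,2].max()-8];print(t.mean(0),np.percentile(t,[2,98],axis=0).round(1))
wh=(abs(W[...,2]-103)<6)&(h[...,1]<50)&(h[...,2]>120);c=max(cv2.findContours(wh.astype(np.uint8),0,1)[0],key=cv2.contourArea)
pts=W[c[:,0,1],c[:,0,0]];e=cv2.minEnclosingCircle(pts[:,:2].astype(np.float32));print("disc",e,cv2.contourArea(c))
E
```

```text
clock: 1.72
position: [527.4, 33.3, 231.0]
ee_rot: [1.0, 0.0, -0.0, -0.0]
contact_force: [-0.2, 0.5, -0.3]
gripper_width: 85.5
grasp_force: 0.0
[527.39298576  33.33480262 231.00083382] [[-0.0, -0.96, -0.28, 71.17], [1.0, -0.0, 0.0, 0.06], [-0.0, -0.28, 0.96, -142.8], [0.0, 0.0, 0.0, 1.0]] 335.7919879781213
417 [[484.4  18.5  82.6]
 [546.   26.9 142.2]
 [549.6 322.8 146.9]]
[543.77663279  25.49027899 144.08447498] [[535.4  18.4 139.9]
 [549.3  32.6 147. ]]
disc ((500.1416015625, 30.45182991027832), 53.75129318237305) 11339.5
```

View pics/w1.png

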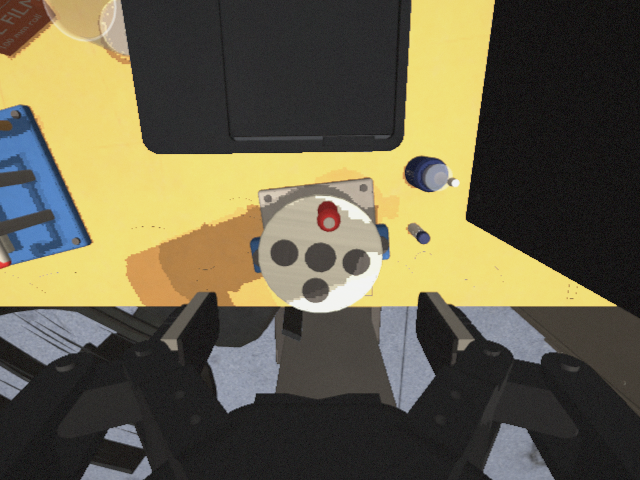

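The wrist view shows the disc (radius 53.8 mm, centre about (500,30.5)) and the handle at about pixel (328,216), world (542.3,25.5). They are 42.4 mm apart, against 42 mm given. The base's yaw is about +0.1 rad.

```bash
python3 -m handwheel '[[0.014,0.006,0,0,0,0,1],[0.014,0.006,0.04,0,0,0,1],[0.014,0.006,0.07,0,0,0,1],[0.014,0.006,0.07,0,0,0,1],[0.014,0.006,0.07,0,0,0,1]]'
```

```text
clock: 2.4
position: [543.1, 27.6, 162.6]
ee_rot: [1.0, 0.001, 0.001, -0.0]
contact_force: [-0.2, 0.1, 0.3]
gripper_width: 85.1
grasp_force: 0.0
```

```bash
python3 -m handwheel '[[-0.001,0.002,0.03,0,0,0,1],[-0.001,0.002,0.046,0,0,0,1],[-0.001,0.002,0.046,0,0,0,1],[-0.001,0.002,0.046,0,0,0,-1],[-0.001,0.002,0.046,0,0,0,-1],[-0.001,0.002,0.046,0,0,0,-1],[-0.001,0.002,0.046,0,0,0,-1],[-0.001,0.002,0.046,0,0,0,-1],[-0.001,0.002,0.046,0,0,0,-1]]'
```

```text
clock: 3.52
position: [541.0, 25.2, 115.8]
ee_rot: [1.0, 0.0, 0.0, -0.0]
contact_force: [-2.3, -0.2, 4.6]
gripper_width: 14.4
grasp_force: 58.5
```

```bash
python3 - <<'E'
from h import *
a0=-0.12;st=0.18
for c in range(4):
    b=a0-c*10*st;a=b-st*np.arange(1,11)
    print(json.dumps([[round(.042*(np.cos(x)-np.cos(b)),4),round(-.042*(np.sin(x)-np.sin(b)),4)] for x in a]))
E
```

```text
[[-0.0016, 0.0074], [-0.0044, 0.0144], [-0.0085, 0.0207], [-0.0137, 0.0262], [-0.0197, 0.0308], [-0.0265, 0.0341], [-0.0337, 0.0362], [-0.0412, 0.037], [-0.0488, 0.0364], [-0.0561, 0.0344]]
[[-0.0068, -0.0032], [-0.013, -0.0076], [-0.0182, -0.013], [-0.0225, -0.0193], [-0.0255, -0.0262], [-0.0272, -0.0335], [-0.0276, -0.0411], [-0.0266, -0.0486], [-0.0243, -0.0558], [-0.0208, -0.0624]]
[[0.0047, -0.0059], [0.0103, -0.0109], [0.0168, -0.0148], [0.0239, -0.0175], [0.0313, -0.0189], [0.0388, -0.0189], [0.0463, -0.0175], [0.0533, -0.0149], [0.0598, -0.011], [0.0655, -0.0061]]
[[0.0047, 0.0059], [0.0083, 0.0126], [0.0106, 0.0197], [0.0116, 0.0272], [0.0113, 0.0348], [0.0096, 0.0421], [0.0066, 0.049], [0.0024, 0.0553], [-0.0028, 0.0608], [-0.009, 0.0652]]
```

```bash
python3 -m handwheel '[[-0.0016,0.0074,0,0,0,0,-1],[-0.0044,0.0144,0,0,0,0,-1],[-0.0085,0.0207,0,0,0,0,-1],[-0.0137,0.0262,0,0,0,0,-1],[-0.0197,0.0308,0,0,0,0,-1]]'
```

```text
clock: 4.15
position: [521.6, -5.0, 115.8]
ee_rot: [1.0, 0.0, 0.001, -0.001]
contact_force: [-2.1, 7.5, 5.1]
gripper_width: 14.3
grasp_force: 58.7
```

```bash
python3 -m handwheel '[[-0.0068,0.0033,0,0,0,0,-1],[-0.014,0.0054,0,0,0,0,-1],[-0.0215,0.0062,0,0,0,0,-1],[-0.0291,0.0056,0,0,0,0,-1],[-0.0364,0.0036,0,0,0,0,-1]]'; python3 -m handwheel '[[-0.0068,-0.0032,0,0,0,0,-1],[-0.013,-0.0076,0,0,0,0,-1],[-0.0182,-0.013,0,0,0,0,-1],[-0.0225,-0.0193,0,0,0,0,-1],[-0.0255,-0.0262,0,0,0,0,-1],[-0.0272,-0.0335,0,0,0,0,-1],[-0.0276,-0.0411,0,0,0,0,-1],[-0.0266,-0.0486,0,0,0,0,-1],[-0.0243,-0.0558,0,0,0,0,-1],[-0.0208,-0.0624,0,0,0,0,-1]]'
```

```text
clock: 4.78
position: [485.6, -9.0, 115.8]
ee_rot: [1.0, 0.0, 0.002, -0.0]
contact_force: [3.6, 4.6, 2.7]
gripper_width: 14.4
grasp_force: 58.6
clock: 6.02
position: [462.9, 52.1, 115.7]
ee_rot: [1.0, 0.0, -0.001, 0.001]
contact_force: [2.5, -4.0, 8.2]
gripper_width: 13.8
grasp_force: 59.0
```

```bash
python3 -m handwheel '[[0.0047,-0.0059,0,0,0,0,-1],[0.0103,-0.0109,0,0,0,0,-1],[0.0168,-0.0148,0,0,0,0,-1],[0.0239,-0.0175,0,0,0,0,-1],[0.0313,-0.0189,0,0,0,0,-1],[0.0388,-0.0189,0,0,0,0,-1],[0.0463,-0.0175,0,0,0,0,-1],[0.0533,-0.0149,0,0,0,0,-1],[0.0598,-0.011,0,0,0,0,-1],[0.0655,-0.0061,0,0,0,0,-1]]'
```

```text
clock: 7.28
position: [529.2, 60.2, 115.8]
ee_rot: [1.0, 0.0, -0.0, -0.0]
contact_force: [-0.6, 3.3, 7.8]
gripper_width: 14.3
grasp_force: 59.3
```

```bash
python3 -m handwheel '[[0.0047,0.0059,0,0,0,0,-1],[0.0083,0.0126,0,0,0,0,-1],[0.0106,0.0197,0,0,0,0,-1],[0.0116,0.0272,0,0,0,0,-1],[0.0113,0.0348,0,0,0,0,-1],[0.0113,0.0348,0,0,0,0,-1]]'; python3 - <<'E'
from h import *
b=-.12-45*.18
a0=-0.12-45*.18+0
b=-0.12-35*.18
print(json.dumps([[round(.042*(np.cos(x)-np.cos(b)),4),round(-.042*(np.sin(x)-np.sin(b)),4)] for x in b-.06*np.arange(1,13)]))
E
```

```text
clock: 8.02
position: [540.6, 23.9, 115.8]
ee_rot: [1.0, 0.0, -0.0, 0.001]
contact_force: [4.7, -1.7, 6.4]
gripper_width: 14.4
grasp_force: 59.1
[[-0.0004, 0.0025], [-0.001, 0.0049], [-0.0017, 0.0074], [-0.0026, 0.0097], [-0.0036, 0.012], [-0.0047, 0.0143], [-0.006, 0.0165], [-0.0073, 0.0186], [-0.0089, 0.0206], [-0.0105, 0.0225], [-0.0123, 0.0243], [-0.0141, 0.026]]
```

```bash
python3 -m handwheel '[[-0.0004,0.0025,0,0,0,0,-1],[-0.001,0.0049,0,0,0,0,-1],[-0.0017,0.0074,0,0,0,0,-1],[-0.0026,0.0097,0,0,0,0,-1],[-0.0036,0.012,0,0,0,0,-1],[-0.0047,0.0143,0,0,0,0,-1],[-0.0047,0.0143,0,0,0,0,-1]]'; python3 -m handwheel '[[-0.0013,0.0022,0,0,0,0,-1],[-0.0026,0.0043,0,0,0,0,-1],[-0.0026,0.0043,0,0,0,0,-1]]'
```

```text
clock: 8.9
position: [535.5, 9.7, 115.8]
ee_rot: [1.0, 0.0, -0.0, 0.001]
contact_force: [2.8, 0.3, 7.1]
gripper_width: 14.2
grasp_force: 59.1
clock: 9.28
position: [533.8, 6.9, 115.8]
ee_rot: [1.0, 0.0, 0.001, -0.001]
contact_force: [3.5, 3.5, 5.3]
gripper_width: 14.3
grasp_force: 59.0
```

```bash
python3 -m handwheel '[[-0.0016,0.0019,0,0,0,0,-1],[-0.0034,0.0037,0,0,0,0,-1],[-0.0034,0.0037,0,0,0,0,-1],[-0.0034,0.0037,0,0,0,0,-1]]'; python3 -m handwheel '[[-0.0019,0.0018,0,0,0,0,-1],[-0.0037,0.0035,0,0,0,0,-1],[-0.0037,0.0035,0,0,0,0,-1],[-0.0037,0.0035,0,0,0,0,-1]]'
```

```text
clock: 9.78
position: [533.7, 6.5, 115.9]
ee_rot: [1.0, 0.001, 0.005, -0.003]
contact_force: [8.1, 13.4, 0.9]
gripper_width: 14.4
grasp_force: 58.6
clock: 10.28
position: [533.5, 6.2, 116.0]
ee_rot: [1.0, 0.001, 0.009, -0.006]
contact_force: [13.6, 24.2, -4.7]
gripper_width: 14.3
grasp_force: 58.6
```

The crank has reached its stop: the handle sits at −0.63 rad, the force rises and there is no further motion. I'll release, rise, and travel over the pump.

```bash
python3 -m handwheel '[[-0.0,0.0,0,0,0,0,1],[0,0,0,0,0,0,1],[0,0,0,0,0,0,1],[0,0,0,0,0,0,1],[0,0,-0.06,0,0,0,1],[0,0,-0.12,0,0,0,1],[0,0,-0.15,0,0,0,1],[0,0,-0.15,0,0,0,1]]'; python3 -m handwheel '[[-0.01,-0.35,0,0,0,0,-1],[-0.01,-0.35,0,0,0,0,-1],[-0.01,-0.35,0,0,0,0,-1],[-0.01,-0.35,0,0,0,0,-1],[-0.01,-0.35,0,0,0,0,-1],[-0.01,-0.35,0,0,0,0,-1],[-0.01,-0.35,0,0,0,0,-1],[-0.01,-0.35,0,0,0,0,-1]]'
cat >> h.py <<'E'
from scipy.spatial.transform import Rotation as Ro
def wrist(f):
    s=read_state();p,d=get_image("wrist");cv2.imwrite(f,p)
    m=camera_model("wrist");K=np.array(m["K"]);H=np.array(m["hand_eye"]);R=Ro.from_quat(s["ee_rot"]).as_matrix();P=np.array(s["position"])
    v,u=np.mgrid[:480,:640];c=np.stack([(u-K[0,2])/K[0,0]*d,(v-K[1,2])/K[1,1]*d,d],-1)
    W=(c@H[:3,:3].T+H[:3,3])@R.T+P
    return p,d,W,cv2.cvtColor(p,cv2.COLOR_BGR2HSV)
def masks(h,d):
    return (((h[...,0]<5)|(h[...,0]>173))&(h[...,1]>170)&(h[...,2]>90)&(d>0)),((h[...,0]>98)&(h[...,0]<118)&(h[...,1]>150)&(h[...,2]>50)&(d>0))
def comps(m,W,k=20):
    n,l,st,c=cv2.connectedComponentsWithStats(m.astype(np.uint8))
    for i in range(1,n):
        if st[i,4]>k:print(st[i].tolist(),np.percentile(W[l==i],[3,50,97],axis=0).round(1).tolist())
E
python3 - <<'E'
from h import *
p,d,W,h=wrist("pics/w2.png");red,blue=masks(h,d)
print("red");comps(red,W);print("blue");b=blue&(abs(W[...,2]-12)<6);comps(b,W,100)
q=W[b][:,:2].astype(np.float32);q=q[(q[:,1]<470)&(q[:,1]>250)];r=cv2.minAreaRect(q);print(r,cv2.boxPoints(r).round(1).tolist())
E
```

```text
clock: 11.28
position: [527.1, -1.6, 268.1]
ee_rot: [1.0, -0.0, 0.003, -0.001]
contact_force: [-0.5, -0.4, -1.1]
gripper_width: 85.7
grasp_force: 0.0
clock: 12.28
position: [515.7, 347.7, 263.8]
ee_rot: [1.0, -0.0, -0.001, 0.001]
contact_force: [-0.2, 0.0, 0.2]
gripper_width: 0.1
grasp_force: 0.0
red
[252, 143, 66, 23, 546] [[562.7, 349.0, 85.3], [571.3, 377.5, 87.9], [579.8, 405.1, 90.1]]
[306, 238, 37, 27, 413] [[475.5, 325.7, 87.7], [484.7, 345.4, 115.2], [488.9, 356.1, 120.3]]
blue
((535.166259765625, 357.30401611328125), (128.09432983398438, 95.53582000732422), 24.998422622680664) [[456.8999938964844, 373.5], [497.29998779296875, 286.8999938964844], [613.4000244140625, 341.1000061035156], [573.0, 427.70001220703125]]
```

View pics/w2.png

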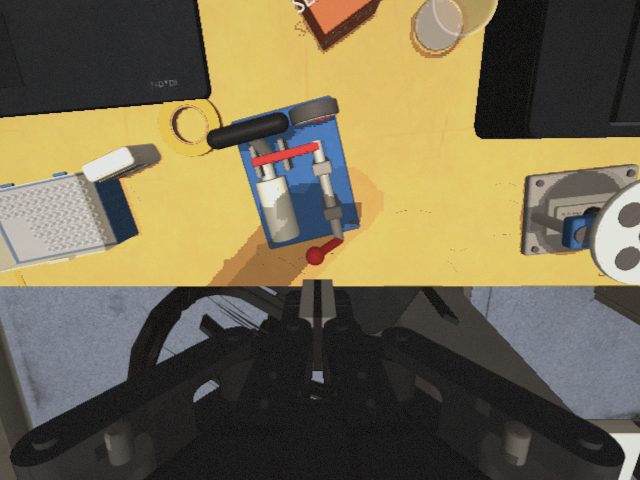

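The wrist view shows the knob at (315,256), the black bar from (215,140) to (282,121), and base corners at about (272,249), (358,229), (233,122) and (330,97).

```bash
python3 - <<'E'
from h import *
s=read_state();m=camera_model("wrist");K=np.array(m["K"]);H=np.array(m["hand_eye"]);R=Ro.from_quat(s["ee_rot"]).as_matrix();P=np.array(s["position"])
o=R@H[:3,3]+P
def cast(u,v,z):
    r=R@H[:3,:3]@np.linalg.inv(K)@np.array([u,v,1.]);return o+r*(z-o[2])/r[2]
c=[cast(u,v,12) for u,v in((272,249),(358,229),(330,97),(233,122))]
for x in c:print(x.round(1))
for i in range(4):
    e=c[(i+1)%4]-c[i];print(np.linalg.norm(e).round(1),np.arctan2(e[1],e[0]).round(3))
print("ctr",np.mean(c,0).round(1))
k=cast(315,256,109);a=cast(216,139,126);b=cast(280,122,126);print("knob",k.round(1),"bar",a.round(1),b.round(1),(a+b)/2,np.arctan2(*(a-b)[[1,0]])-np.pi/2)
O=np.mean(c,0)
for yaw in(.22,.25,.28):
    M=np.array([[np.cos(yaw),-np.sin(yaw)],[np.sin(yaw),np.cos(yaw)]])
    print(yaw,"knob->",(M.T@(k-O)[:2]).round(1),"bar->",(M.T@((a+b)/2-O)[:2]).round(1))
E
```

```text
[453.2 402.8  12. ]
[478.8 296.9  12. ]
[628.5 332.5  12. ]
[602.7 440.4  12. ]
109.0 -1.334
153.9 0.234
110.9 1.806
154.1 -2.895
ctr [540.8 368.1  12. ]
knob [479.1 348.9 109. ] bar [585.3 428.1 126. ] [598.2 376.3 126. ] [591.77255749 402.21517447 126.        ] 0.24392096361382332
0.22 knob-> [-64.4  -5.3] bar-> [57.2 22.1]
0.25 knob-> [-64.5  -3.3] bar-> [57.8 20.4]
0.28 knob-> [-64.6  -1.4] bar-> [58.4 18.7]
```

Yaw 0.25 and origin (540.8, 368.1) put the knob and bar within 1 mm of the given pump-frame positions. I'm moving to the +y side of the knob with the fingers shut and the tool square to the pump.

```bash
python3 -m handwheel '[[-0.044,-0.034,0,0,0,-0.25,-1],[-0.044,-0.034,0.06,0,0,-0.25,-1],[-0.044,-0.034,0.08,0,0,-0.25,-1],[-0.044,-0.034,0.08,0,0,-0.25,-1],[-0.044,-0.034,0.08,0,0,-0.25,-1]]'
cat >> h.py <<'E'
def pump():
    s=read_state();y=.25;M=np.array([[np.cos(y),-np.sin(y)],[np.sin(y),np.cos(y)]])
    R=Ro.from_quat(s["ee_rot"]).as_matrix();p=s["position"];print("pump TCP",(M.T@(np.array(p[:2])-[540.8,368.1])).round(1),round(p[2],1),"F",(M.T@np.array(s["contact_force"][:2])).round(1),"yaw",np.arctan2(R[1,0],R[0,0]).round(3))
E
python3 -c "from h import *;pump()"
```

```text
clock: 12.95
position: [473.2, 382.3, 186.9]
ee_rot: [0.992, 0.124, 0.001, -0.001]
contact_force: [0.0, -0.5, 0.6]
gripper_width: -0.1
grasp_force: 0.0
pump TCP [-62.   30.5] 186.9 F [-0.1 -0.5] yaw 0.249
```

```bash
python3 -m handwheel '[[-0.002,0,0.05,0,0,0,-1],[-0.002,0,0.08,0,0,0,-1],[-0.002,0,0.08,0,0,0,-1],[-0.002,0.01,0.08,0,0,0,-1],[-0.002,0.02,0.08,0,0,0,-1],[-0.002,0.03,0.08,0,0,0,-1],[-0.002,0.04,0.08,0,0,0,-1],[-0.002,0.05,0.08,0,0,0,-1]]';python3 -c "from h import *;pump()";python3 -m handwheel '[[0,0.008,0,0,0,0,-1],[0,0.016,0,0,0,0,-1],[0,0.016,0,0,0,0,-1]]';python3 -c "from h import *;pump()"
```

```text
clock: 13.95
position: [483.0, 338.5, 117.6]
ee_rot: [0.992, 0.127, 0.005, -0.005]
contact_force: [-23.2, -1.1, 46.9]
gripper_width: 0.2
grasp_force: 20.2
pump TCP [-63.4 -14.3] 117.6 F [-22.7   4.7] yaw 0.255
clock: 14.32
position: [486.8, 317.1, 105.5]
ee_rot: [0.992, 0.124, -0.0, 0.0]
contact_force: [0.5, 0.8, 1.3]
gripper_width: 0.0
grasp_force: 0.3
pump TCP [-64.9 -36. ] 105.5 F [0.7 0.7] yaw 0.249
```

```bash
python3 - <<'E'
from h import *
a,d,W,h=wrist("pics/w3.png");red,_=masks(h,d);comps(red,W)
b,d=get_image("side");red,_=masks(cv2.cvtColor(b,cv2.COLOR_BGR2HSV),d);comps(red,world("side",d),10)
cv2.imwrite("pics/v3.png",np.hstack([cv2.resize(a[80:320,200:440],(400,400)),cv2.resize(b[120:250,210:340],(400,400))]))
E
```

```text
[259, 30, 41, 31, 1173] [[573.6, 346.1, 140.1], [577.3, 351.4, 141.8], [581.2, 356.7, 143.3]]
[308, 33, 32, 8, 114] [[600.8, 336.1, 56.5], [602.6, 343.5, 60.7], [605.0, 350.3, 64.3]]
[297, 268, 49, 21, 354] [[485.3, 306.7, 84.6], [491.8, 317.9, 92.8], [495.3, 326.2, 105.0]]
[346, 279, 35, 37, 942] [[488.3, 292.0, 111.1], [496.6, 298.8, 116.1], [501.6, 305.0, 118.5]]
[56, 152, 7, 24, 145] [[123.0, 349.2, 239.1], [130.7, 362.3, 255.6], [138.9, 375.2, 270.7]]
[285, 164, 6, 23, 63] [[574.9, 341.7, 94.0], [577.8, 346.1, 127.2], [590.0, 371.6, 142.1]]
[256, 195, 8, 8, 37] [[487.0, 288.7, 97.1], [491.2, 292.9, 113.4], [498.4, 307.6, 118.0]]
[329, 267, 8, 17, 90] [[527.9, -1.5, 109.4], [531.8, 0.9, 131.5], [537.6, 5.0, 145.3]]
```

View pics/v3.png

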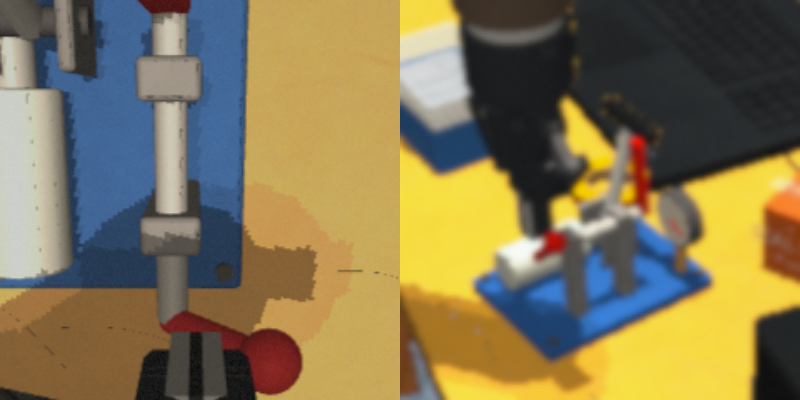

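The knob went over to about (494,297), so the catch is at about 1.5 rad and its bar stands upright. I'll push on to its stop.

```bash
python3 -m handwheel '[[0,0.004,0,0,0,0,-1],[0,0.008,0.001,0,0,0,-1],[0,0.011,0.001,0,0,0,-1],[0,0.011,0.001,0,0,0,-1]]';python3 -c "from h import *;pump()"
```

```text
clock: 14.92
position: [489.5, 307.7, 104.5]
ee_rot: [0.992, 0.125, 0.0, -0.0]
contact_force: [-0.6, 1.4, 1.0]
gripper_width: -0.1
grasp_force: 0.8
pump TCP [-64.7 -45.8] 104.5 F [-0.2  1.5] yaw 0.25
```

```bash
python3 -m handwheel '[[0,0.004,0.001,0,0,0,-1],[0,0.006,0.001,0,0,0,-1],[0,0.006,0.001,0,0,0,-1]]';python3 - <<'E'
from h import *
pump();a,d,W,h=wrist("pics/w4.png");red,_=masks(h,d);comps(red,W)
E
```

```text
clock: 15.3
position: [490.5, 306.0, 104.4]
ee_rot: [0.992, 0.125, 0.002, -0.004]
contact_force: [-8.2, 13.1, 2.2]
gripper_width: -0.4
grasp_force: 7.5
pump TCP [-64.1 -47.7] 104.4 F [-4.7 14.7] yaw 0.251
[258, 32, 60, 31, 1255] [[576.5, 334.9, 59.7], [580.4, 340.1, 141.3], [603.4, 345.3, 143.0]]
[275, 269, 46, 20, 382] [[484.2, 309.3, 84.2], [489.9, 318.4, 89.3], [494.7, 325.4, 94.4]]
[334, 277, 31, 34, 556] [[492.4, 286.5, 105.1], [499.6, 291.7, 109.3], [503.0, 299.6, 112.3]]
```

```bash
python3 -m handwheel '[[0,-0.006,0,0,0,0,-1],[0,-0.01,-0.05,0,0,0,-1],[0,-0.01,-0.1,0,0,0,-1],[0,-0.01,-0.1,0,0,0,-1]]';python3 -c "
from h import *
pump();print(read_state()['joints'])"
```

```text
clock: 15.85
position: [490.2, 312.2, 207.9]
ee_rot: [0.992, 0.125, 0.004, -0.002]
contact_force: [-0.3, -0.8, -1.0]
gripper_width: 0.2
grasp_force: 0.0
pump TCP [-62.8 -41.6] 207.9 F [-0.5 -0.7] yaw 0.251
[ 0.84662392  0.32405914 -0.14539168  0.00205222 -1.09304405  0.97389035]
```

```bash
python3 -m handwheel '[[0.12,-0.08,0,0,0,0.17,1],[0.12,-0.08,0,0,0,0.34,1],[0.12,-0.08,0,0,0,0.52,1],[0.12,-0.08,0,0,0,0.7,1],[0.12,-0.08,0,0,0,0.88,1],[0.12,-0.08,0,0,0,1.06,1],[0.12,-0.08,0,0,0,1.24,1],[0.12,-0.08,0,0,0,1.42,1],[0.12,-0.08,0,0,0,1.571,1],[0.12,-0.08,0,0,0,1.571,1]]';python3 - <<'E'
from h import *
pump();a,d,W,h=wrist("pics/w5.png")
cv2.imwrite("pics/v5.png",a)
E
```

```text
clock: 17.1
position: [584.5, 417.6, 201.7]
ee_rot: [0.79, -0.613, -0.0, 0.002]
contact_force: [0.6, -0.2, -0.5]
gripper_width: 85.7
grasp_force: 0.0
pump TCP [54.6 37.2] 201.7 F [ 0.5 -0.3] yaw -1.32
```

View pics/v5.png

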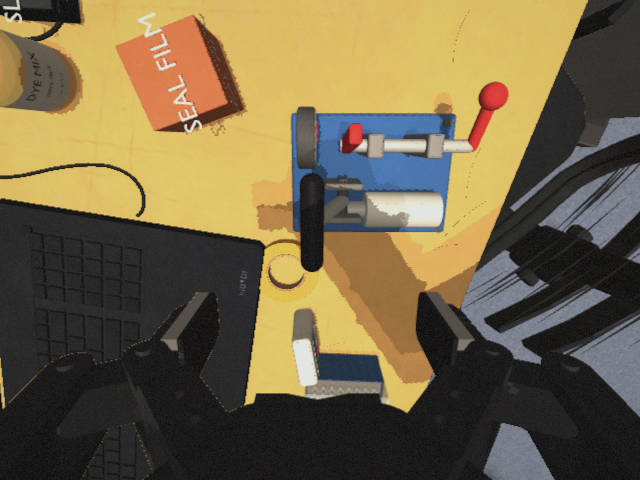

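The bar is at column 312, centred between the fingers (mid-column about 317), and the catch knob is still over at (493,97). I'll descend and grip.

```bash
python3 -m handwheel '[[0,-0.002,0.04,0,0,0,1],[0,-0.002,0.08,0,0,0,1],[0,-0.002,0.092,0,0,0,1],[0,-0.002,0.092,0,0,0,1],[0,-0.002,0.092,0,0,0,-1],[0,-0.002,0.092,0,0,0,-1],[0,-0.002,0.092,0,0,0,-1],[0,-0.002,0.092,0,0,0,-1],[0,-0.002,0.092,0,0,0,-1],[0,-0.002,0.092,0,0,0,-1]]';python3 -c "
from h import *
pump()"
```

```text
clock: 18.4
position: [587.4, 419.4, 112.1]
ee_rot: [0.79, -0.613, 0.0, -0.001]
contact_force: [1.0, -0.1, 2.4]
gripper_width: 13.9
grasp_force: 58.5
pump TCP [57.9 38.2] 112.1 F [ 1.  -0.4] yaw -1.321
```

```bash
python3 -m handwheel '[[0,0.0065,-0.002,0,0,0,-1],[0,0.0132,-0.003,0,0,0,-1],[0,0.02,-0.004,0,0,0,-1],[0,0.0266,-0.004,0,0,0,-1],[0,0.0333,-0.004,0,0,0,-1],[0,0.04,-0.003,0,0,0,-1],[0,0.0467,-0.002,0,0,0,-1],[0,0.0532,0,0,0,0,-1],[0,0.0595,0.002,0,0,0,-1],[0,0.0595,0.002,0,0,0,-1]]';python3 -c "
from h import *
pump()"
```

```text
clock: 19.65
position: [534.8, 406.4, 115.6]
ee_rot: [0.79, -0.613, 0.003, -0.007]
contact_force: [9.6, -2.6, 12.3]
gripper_width: 13.6
grasp_force: 58.8
pump TCP [ 3.6 38.6] 115.6 F [ 8.6 -4.9] yaw -1.319
```

```bash
python3 -m handwheel '[[0,0.003,0.001,0,0,0,-1],[0,0.006,0.003,0,0,0,-1],[0,0.009,0.004,0,0,0,-1],[0,0.009,0.004,0,0,0,-1]]';python3 -c "
from h import *
pump()"; python3 -m handwheel '[[0,0.003,0.001,0,0,0,-1],[0,0.005,0.001,0,0,0,-1],[0,0.005,0.001,0,0,0,-1]]';python3 -c "
from h import *
pump()"
```

```text
clock: 20.15
position: [526.8, 404.6, 111.8]
ee_rot: [0.791, -0.612, 0.004, -0.008]
contact_force: [9.9, -2.2, 12.0]
gripper_width: 13.6
grasp_force: 61.0
pump TCP [-4.6 38.8] 111.8 F [ 9.1 -4.5] yaw -1.318
clock: 20.52
position: [523.5, 404.1, 110.8]
ee_rot: [0.79, -0.613, 0.004, -0.01]
contact_force: [15.3, -1.8, 9.4]
gripper_width: 13.4
grasp_force: 59.7
pump TCP [-7.9 39.2] 110.8 F [14.4 -5.5] yaw -1.319
```

```bash
python3 -m handwheel '[[0,0.003,0,0,0,0,-1],[0,0.004,0,0,0,0,-1],[0,0.004,0,0,0,0,-1],[0,0.004,0,0,0,0,-1]]';python3 - <<'E'
from h import *
pump();b,_=get_image("side");t,_=get_image("top");cv2.imwrite("pics/v6.png",np.hstack([cv2.resize(b[120:250,210:340],(400,400)),cv2.resize(t[170:330,170:420],(400,400))]))
E
```

```text
clock: 21.02
position: [523.0, 404.1, 110.7]
ee_rot: [0.79, -0.613, 0.005, -0.013]
contact_force: [25.1, -0.7, 3.7]
gripper_width: 13.8
grasp_force: 59.3
pump TCP [-8.3 39.3] 110.7 F [24.1 -6.9] yaw -1.319
```

View pics/v6.png

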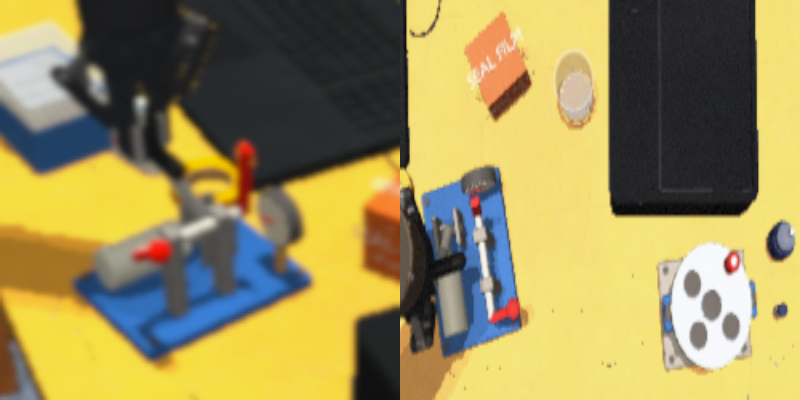

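The lever is hard on its stop: 24 N of push and only 0.4 mm of motion for the last 4 mm commanded. The catch is over, with its knob at about (150,250) in the left half. The crank handle is at its end angle at about (732,262) in the right half, and the beaker, box, bottle and vial are standing where they were.

```bash
python3 -c "from h import *;print(job_done())"
```

```text
the job is handed in; nothing more can be done
None
```

The job is handed in at about 21 s: crank turned to its stop, safety catch flipped right over, lever held against its stop with about 24 N, and the beaker, box, bottle and vial untouched; the one rough moment was the fingertips pressing about 47 N on the catch knob before it went over, possibly a fault if fingertips count under the 40 N limit.

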